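# Free the cutting ruler from the desk tidy and hold it up

### The arm

A 6-joint arm with a two-finger parallel gripper is mounted at the origin on the work surface; the furniture and walls round the work are solid. World frame = base frame: x ahead of the robot, y to its left, z up, the work surface at z = 0. Lengths are in m, angles in rad, forces in N, time in s.
With the tool pointing down it reaches from about 0.35 to 0.725 m from the base axis. Payload 4.3 kg.
Tool frame: the origin (TCP) lies between the finger pads; the fingertips stand 22 mm ahead of it and the grasp point (between the pads) lies 3 mm ahead of it; z points along the fingers, y is the line along which they close (so a half turn about z gives the same grasp; the last joint's range is limited). The gripper opens to 85 mm and grips with 20 to 120 N. Pads are 22 mm wide; open, the fingers measure 114 mm over their backs; the gripper's body (76 mm by 85 mm) begins 54 mm behind the grasp point. The pads swing forward as they close: fully open they stand 13 mm farther back than shut.
Start: joints at [-1.211, 0.377, 0.081, 1.274, 0, 1.46], TCP at [0.26, -0.513, 0.253] pointing down, gripper open.
Joint ranges: [-2.72, 2.72], [-0.84, 1.66], [-1.02, 1.22], [-1.77, 2.12], [-1.37, 1.28], [-3.14, 3.14]. Speed limits (rad/s): [2.57, 2.57, 3.14, 3.14, 3.14, 3.14].

### API

Orientations are given as a unit quaternion [x, y, z, w].
In Python, from plant import arm, optics, sign_off gives the robot as it stands. The module is installed in compiled form; this text tells all that it offers.
- The arm moves only by the tool send_rows, never from a script. Its argument "motion" is a list of rows, each a list of 5 numbers: the shift along the world's x, y, z in mm, then the turn about the world's z in degrees, then the finger opening in mm, from 0 to 85.4. In form: [[dx, dy, dz, yaw, hand], ...]. A call has 1 to 20 rows; each row shifts and turns the commanded pose from where the row before left it; what a row does not reach is not made up. A row lasts 1/10 s, in which the tool goes at most 50 mm and 8.59 degrees, less where a joint would pass 70% of its speed; a pose out of reach is approached as far as the arm can. A call with a gripper value outside its range is refused whole. The fingers move at their own pace and stop on an object; "newtons" is the grip in N (left out, the last holds). Time passes only in rows, so rows that do not move let the fingers close. It gives the time, the measured TCP pose, the force, the opening and the grip force at its end, in the units of the state.
- arm.observe(): the state, without advancing time (a new reading comes with each control period).
- optics.camera(name): name is "scene" or "side" or "wrist"; returns a dict with "img" (400x640x3 uint8, red, green, blue), "fx", "fy", "cx", "cy" (pixels), "camera_from_world" (4x4, takes a point from world to camera coordinates); the wrist camera has in their place "hand_eye" (4x4, takes a point from camera to tool coordinates, whose origin is the TCP and whose axes are the flange's). Camera axes: x right, y down, z forward; pixel columns grow to the right and rows downward; lengths in m; the calibration is good to about 2 mm. A picture is of the moment at which its call begins: read the wrist's pose just before it. There is no depth.
- sign_off(): hands the job in; it is judged then, once.
The state is a dict: "t": time; "joints": joint angles; "qvel": joint speeds; "joint_torque": joint torques, N m; "tcp_pos": TCP position; "ee_rot": TCP orientation; "ft_force": force on the tool from outside, world axes, zero at the start; "wrist_torque": the same for the moment, N m; "opening": finger opening in m; "grasp_force": force on a finger pad.
Only numpy, scipy, OpenCV 4.12 (cv2) and the standard library are available. Lean on these libraries where they do the work, as an engineer would, in place of code of your own. Each camera call takes 0.05 s, during which the arm holds its last target. There are 200 camera calls.

### The job

I need the cutting ruler out of the desk tidy, but two rubber stamps have been left standing on it: stand them in the left part of the tidy's front ledge next to the stamp already there, so that all three make one straight row, side by side and square to the ledge, with gaps narrower than a stamp is thick. Then tilt the ruler, ease it out from under the roofed end of its bay, and finish holding it in the gripper, level with its handle on top, at least 5 cm clear above the tidy. Tip no stamp over and leave the other things where they are.

Things in the scene. Friction and masses are not known exactly. Their poses are not given: they have to be found in the camera images.
- tidy: Wooden desk tidy, fixed, 336 mm long (y), 226 deep (x): open bay, low ledge on the robot's side. Origin: underside, below the bay's centre; x away from the robot, y left along the bay, z up. Bay inside: x -60..60, y -160..160 mm, floor z 6, walls 8 thick, tops z 62. Its left end is roofed by a fixed board (y 75..168, underside z 62, top z 68), so the opening is just 235 long.
- ruler: Aluminium cutting ruler 300 (its y) x 44 (x) x 3 mm, 110 to 210 g, flat on the bay's floor, 65 to 85 mm of its left end under the roof, 20 mm of play lengthwise. It comes out only tilted: right end up 10 to 25 degrees, then drawn out rightwards and up. Origin: centre of the blade's underside, at its balance point; y towards the roofed end, z up.
- ruler_grip (a point): Centre of the ruler's black bar handle, 25 mm above the underside, over the ruler's middle. The bar is 12 mm wide, 100 long (along the ruler) and 16 high, 17 to 33 mm above the underside, on two posts at its ends. Pinch it across its 12 mm, fingers across the bay; fingertips must stay above the blade (3 mm).
- ruler_end_left (a point): Middle of the ruler's end that lies under the roof (150 mm from its centre).
- ruler_end_right (a point): Middle of the ruler's free end (150 mm from its centre).
- roof_edge (a point): Middle of the roof's free edge, on its top face (in the tidy's frame x 0, y 75, z 68 mm).
- stamp_a: Rubber stamp, 35 to 65 g, on the ruler's blade, right of the handle, nearer to it; its x lies roughly along the tidy's y. Base 24 mm thick (its x) by 58 wide (its y), 15 high; thin neck; round knob 22 mm across, 30 to 59 mm high: take it there. Origin: centre of the underside, z up.
- stamp_b: Second stamp, like stamp_a, on the ruler's blade nearer its right end. Base 24 mm thick (its x) by 58 wide (its y), 15 high; thin neck; round knob 22 mm across, 30 to 59 mm high: take it there. Origin: centre of the underside, z up.
- stamp_home: Third stamp, same shape, already in the left part of the ledge at tidy x about -110, its thickness (x) along the ledge. Where along the ledge varies: there may be room on its left, its right or both sides. Origin: centre of the underside, z up.
- sticky_pad: Pad of sticky notes, 76 x 76 x 18 mm, loose on the tidy's roof; leave it there. Origin: centre of its underside.
- clip_dish: Brass dish of clips, 68 mm across, 24 mm high, in the right part of the ledge; leave it there. Origin: centre of its underside.
- calculator: Pocket calculator, 125 x 76 x 14 mm, on the desk behind and left of the tidy; leave it there. Origin: centre of its underside.
- mug: White mug, 95 mm high, on the desk at the far left; leave it there. Origin: centre of its underside.
- ledge_left (a point): Centre of the floor of the ledge's left part (tidy frame x -110, y 77.5, z 6 mm). That part is 169 mm long (tidy y -7..162) and 84 deep (x -152..-68), with lips and a divider up to z 22 mm; behind it rises the bay's front wall (top z 62). The stamps' row stands here, along tidy y, each stamp's 24 mm thickness along y.
Not all that is in view belongs to the job. What is shaped like the stamp_b but green or purple is not meant.

How it is judged:
On the way, in this order (a step that is already met when the one before it is completed fails the run):
1. both stray stamps stand released on the left part of the ledge in one row with the third, the ruler still lying in the bay (z of stamp_a in the frame of tidy between 0.002 and 0.011 m and angle between each of stamp_a, stamp_b, stamp_home's own z axis and vertical below 0.1 rad and x of stamp_a in the frame of tidy between -0.13 and -0.09 m and y of each of stamp_a, stamp_b, stamp_home in the frame of tidy above -0.01 m and angle between the x axis of each of stamp_a, stamp_b, stamp_home and the y axis of tidy, either way round below 0.25 rad and contact force between the fingers and stamp_a below 0.1 N and z of stamp_b in the frame of tidy between 0.002 and 0.011 m and x of stamp_b in the frame of tidy between -0.13 and -0.09 m and contact force between the fingers and stamp_b below 0.1 N and z of stamp_home in the frame of tidy between 0.002 and 0.011 m and x of stamp_home in the frame of tidy between -0.13 and -0.09 m and contact force between the fingers and stamp_home below 0.1 N and y of stamp_a in the frame of stamp_home between -0.015 and 0.015 m and y of stamp_b in the frame of stamp_home between -0.015 and 0.015 m and (distance between each of stamp_a, stamp_b and stamp_home below 0.048 m or (distance between stamp_a and stamp_home below 0.048 m and distance between stamp_a and stamp_b below 0.048 m) or (distance between stamp_b and stamp_home below 0.048 m and distance between stamp_a and stamp_b below 0.048 m)) and z of ruler in the frame of tidy below 0.02 m), for 0.2 s.
2. the ruler is tilted: its right end is up over the end wall while its left end is still below the roof (z of ruler_end_right in the frame of tidy above 0.064 m and z of ruler_end_left in the frame of tidy below 0.062 m and y of ruler_end_left in the frame of tidy above 0.075 m), for 0.05 s.
At the end, for the whole second after the job is handed in: Ruler held still, level within 15 degrees, handle up, both ends over 50 mm above the roof, touching only the gripper; three stamps upright and released on the ledge's left part in a row: square within 0.25 rad, in line within 15 mm, gaps under 24 mm (z of stamp_a in the frame of tidy between 0.002 and 0.011 m and angle between each of stamp_a, stamp_b, stamp_home's own z axis and vertical below 0.1 rad and x of stamp_a in the frame of tidy between -0.13 and -0.09 m and y of each of stamp_a, stamp_b, stamp_home in the frame of tidy above -0.01 m and angle between the x axis of each of stamp_a, stamp_b, stamp_home and the y axis of tidy, either way round below 0.25 rad and contact force between the fingers and stamp_a below 0.1 N and z of stamp_b in the frame of tidy between 0.002 and 0.011 m and x of stamp_b in the frame of tidy between -0.13 and -0.09 m and contact force between the fingers and stamp_b below 0.1 N and z of stamp_home in the frame of tidy between 0.002 and 0.011 m and x of stamp_home in the frame of tidy between -0.13 and -0.09 m and contact force between the fingers and stamp_home below 0.1 N and y of stamp_a in the frame of stamp_home between -0.015 and 0.015 m and y of stamp_b in the frame of stamp_home between -0.015 and 0.015 m and (distance between each of stamp_a, stamp_b and stamp_home below 0.048 m or (distance between stamp_a and stamp_home below 0.048 m and distance between stamp_a and stamp_b below 0.048 m) or (distance between stamp_b and stamp_home below 0.048 m and distance between stamp_a and stamp_b below 0.048 m)) and height (world z) of each of ruler_end_left, ruler_end_right above 0.118 m and angle between ruler's own z axis and vertical below 0.26 rad and contact force between the fingers and ruler above 1 N and contact force between ruler and tidy below 0.05 N and linear speed of ruler below 0.03 m/s); the arm keeps its last pose, push and grip.
It fails at once if a stamp is tipped over (angle between any of stamp_a, stamp_b, stamp_home's own z axis and vertical above 0.75 rad).
It fails at once if the sticky notes, clip dish, calculator or mug is moved more than 30 mm (distance of any of sticky_pad, clip_dish, calculator, mug from where it was at the start of the episode above 0.03 m).
It also fails if it takes over 61 s, if anything falls off the work surface, if the arm or the gripper's body presses on something with over 40 N, if the wrist force passes 120 N, or if a joint passes its speed limit or range.

## Working session

There is one attempt and no reset: what is moved stays moved. The work goes in short steps, Python scripts to look and compute and a tool call to move; the robot and the scene stay as the last step left them, time stands still between calls to the robot, and variables do not carry over. Pictures are saved under pics/ and viewed, at most 10 in all, crops included, and the job is handed in when it is done.

Besides the shell and the picture viewer there is one more tool, called as name([rows], argument=value, ...), one row to a line, values as JSON. send_rows: Moves the arm, as the interface text tells. Its arguments: {"type":"object","properties":{"motion":{"type":"array"},"newtons":{"type":"number"}},"required":["motion"]}

```bash
mkdir -p pics; cat > h.py <<'E'
import numpy as np, cv2
from plant import arm, optics, sign_off
from scipy.spatial.transform import Rotation as R
def snap(name, fn=None):
    s=arm.observe(); c=optics.camera(name)
    if fn: cv2.imwrite('pics/'+fn, c['img'][:,:,::-1])
    if 'camera_from_world' in c: T=np.linalg.inv(np.array(c['camera_from_world']))
    else:
        W=np.eye(4); W[:3,:3]=R.from_quat(s['ee_rot']).as_matrix(); W[:3,3]=s['tcp_pos']
        T=W@np.array(c['hand_eye'])
    return c['img'],c,T
def ray(c,T,u,v):
    d=T[:3,:3]@np.array([(u-c['cx'])/c['fx'],(v-c['cy'])/c['fy'],1.]); return T[:3,3],d
def onz(c,T,u,v,z):
    o,d=ray(c,T,u,v); return o+d*(z-o[2])/d[2]
def proj(c,T,p):
    q=np.linalg.inv(T)@np.append(p,1); return c['fx']*q[0]/q[2]+c['cx'],c['fy']*q[1]/q[2]+c['cy']
E
python3 - <<'E'
from h import *
s=arm.observe(); print(s)
for n in ['scene','side']:
    i,c,T=snap(n,n+'0.png'); print(n,T.round(3).tolist(),c['fx'],c['cx'],c['cy'])
i,c,T=snap('wrist'); print(np.array(c['hand_eye']).round(3).tolist(),c['fx'])
E
```

```text
{'t': 0.0, 'joints': array([-1.21129126e+00,  3.78121589e-01,  7.96215919e-02,  1.27439727e+00,
       -2.42112774e-05,  1.46049315e+00]), 'qvel': array([-0.00055077,  0.00032691, -0.00127715, -0.00020303, -0.00057005,
        0.00214662]), 'joint_torque': array([ 4.57285423e-04, -4.63597047e+01,  2.69880706e+01,  2.07207684e-02,
        6.01095689e-05, -1.86309660e-05]), 'tcp_pos': array([ 0.26009145, -0.51212465,  0.25232575]), 'ee_rot': array([ 9.72536122e-01,  2.32749625e-01, -1.42563241e-04, -1.04082424e-03]), 'ft_force': array([-0.14217995,  0.84016   ,  1.30402329]), 'wrist_torque': array([ 0.01455923,  0.02875578, -0.08012438]), 'grasp_force': 0.0, 'opening': 0.08525237538318696}
scene [[0.918, -0.227, 0.325, -0.03], [-0.397, -0.545, 0.739, -1.076], [0.01, -0.807, -0.59, 0.929], [0.0, 0.0, 0.0, 1.0]] 509.1403066932118 315.2356392553271 206.74020111046292
side [[0.915, 0.243, -0.324, 0.793], [0.404, -0.57, 0.715, -0.786], [-0.011, -0.785, -0.62, 0.746], [0.0, 0.0, 0.0, 1.0]] 387.0292209425414 319.7126442047053 202.4969289537963
[[0.001, -0.964, -0.266, 0.066], [1.0, 0.0, 0.0, 0.001], [-0.0, -0.266, 0.964, -0.12], [0.0, 0.0, 0.0, 1.0]] 277.055233806792
```

View pics/scene0.png

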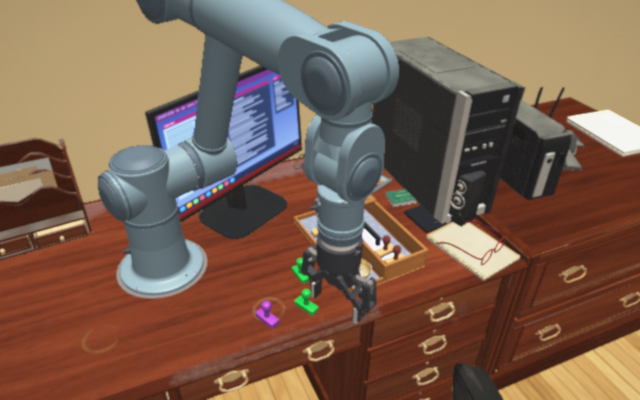

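View pics/side0.png

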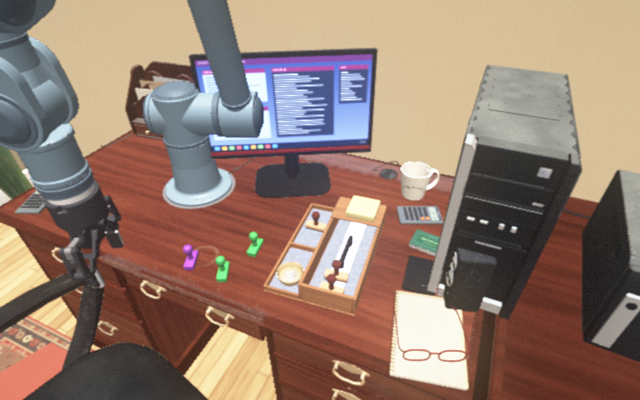

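Scene: the arm hides most of the tidy. The side view shows it clearly: the tidy spans about (267,290) to (385,197). Things that could be taken for the stamps in the side view:
- dark-red stamps in the bay at about (337,267) and (332,283), which are stamp_a and stamp_b
- one dark-red stamp on the ledge at (316,215), which is stamp_home
- green stamps at (255,243) and (222,268) and a purple one at (190,257), which are decoys on the desk

I'll check this choice in a close crop.

```bash
python3 - <<'E'
from h import *
i,c,T=snap('side')
cr=i[185:315,255:400,::-1]; cv2.imwrite('pics/crop1.png',cv2.resize(cr,None,fx=4.5,fy=4.5,interpolation=cv2.INTER_CUBIC))
for n,u,v,z in [('front right bottom',267,292,0),('home base',315,229,.01),('home knob',316,212,.055),('a',337,265,.065),('b',332,280,.065),('roof fl',385,200,.068),('dish',290,272,.03)]:
    print(n,onz(c,T,u,v,z).round(3))
E
```

```text
front right bottom [ 0.427 -0.293  0.   ]
home base [ 0.445 -0.052  0.01 ]
home knob [ 0.44  -0.032  0.055]
a [ 0.571 -0.201  0.065]
b [ 0.577 -0.248  0.065]
roof fl [0.605 0.08  0.068]
dish [ 0.463 -0.238  0.03 ]
```

View pics/crop1.png

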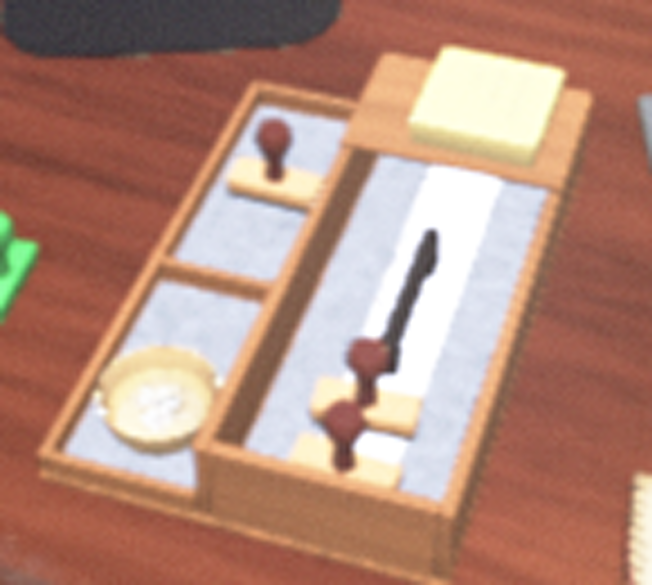

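Crop: the three dark-red stamps are confirmed. The knobs, in side-image pixels, are home (316,215), a (337,264) and b (331,279). The ruler is white with a black handle, partly under the roof that carries the yellow pad. Next I'll fit the tidy pose from its corners.

```bash
cat >> h.py <<'E'
def fit2(loc,wor):
    loc=np.array(loc,float);wor=np.array(wor,float);a=loc.mean(0);b=wor.mean(0)
    p=loc-a;q=wor-b;th=np.arctan2((p[:,0]*q[:,1]-p[:,1]*q[:,0]).sum(),(p*q).sum())
    M=np.array([[np.cos(th),-np.sin(th)],[np.sin(th),np.cos(th)]]);t=b-M@a
    return th,t,((M@loc.T).T+t-wor)
E
python3 - <<'E'
from h import *
i,c,T=snap('side')
L=[(257,88,-160,168,.022),(45,455,-160,-168,.022),(452,505,68,-168,.062),(590,95,68,168,.068),(385,55,-68,168,.068),(343,140,-68,75,.068),(558,190,68,75,.068)]
w=[onz(c,T,255+(u+.5)/4.5-.5,185+(v+.5)/4.5-.5,z)[:2] for u,v,_,_,z in L]
th,t,r=fit2([(x/1e3,y/1e3) for _,_,x,y,_ in L],w); print(np.degrees(th),t,(r*1e3).round(1))
M=np.array([[np.cos(th),-np.sin(th)],[np.sin(th),np.cos(th)]])
for n,u,v,z in [('home',273,135,.051),('a',368,357,.054),('b',344,422,.054),('hL',430,243,.038),('hR',388,350,.038)]:
    p=onz(c,T,255+u/4.5,185+v/4.5,z); print(n,p.round(3),(M.T@(p[:2]-t)*1e3).round(1))
E
```

```text
5.094009837285856 [ 0.56366655 -0.115153  ] [[-6.3  5. ]
 [-3.8 -3.1]
 [ 6.  -7.1]
 [ 2.5  2.6]
 [-1.1  2.3]
 [-0.4 -2.1]
 [ 3.1  2.4]]
home [ 0.442 -0.039  0.051] [-114.4   86.2]
a [ 0.566 -0.19   0.054] [ -4.6 -74.7]
b [ 0.571 -0.236  0.054] [  -3.4 -121.5]
hL [ 0.56  -0.079  0.038] [ 0.  36.5]
hR [ 0.569 -0.167  0.038] [  0.3 -52.2]
```

send_rows([
  [26,39,0,6.8,60],
  [26,39,0,6.8,60],
  [26,39,0,6.8,60],
  [26,39,0,6.8,60],
  [26,39,0,6.8,60],
  [26,39,0,6.8,60],
  [26,39,0,6.8,60],
  [26,39,0,6.8,60],
  [26,39,0,6.8,60],
  [26,39,0,6.8,60],
  [0,0,0,0,60],
  [0,0,0,0,60],
])

```text
t: 1.45
tcp_pos: [0.5205, -0.1219, 0.2531]
ee_rot: [0.675, 0.737, -0.0, -0.0]
ft_force: [0.4, -0.4, 0.4]
opening: 0.0602
grasp_force: 0.0
```

```bash
python3 - <<'E'
from h import *
s=arm.observe(); print(s['t'],s['tcp_pos'],R.from_quat(s['ee_rot']).as_matrix()[:,0],s['joints'].round(2))
i,c,T=snap('wrist','w1.png'); print(T[:3,3])
E
```

```text
1.45 [ 0.5205019  -0.12187854  0.25306883] [-8.74569455e-02  9.96168255e-01 -3.00200034e-04] [-0.35  0.29 -0.04  1.24 -0.    1.13]
[ 0.51341472 -0.05608256  0.37338638]
```

View pics/w1.png

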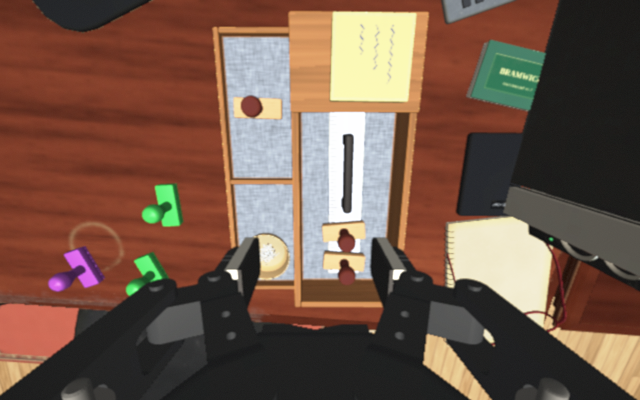

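Wrist view: tidy upright in the image (up is +y). Home's base is at about (257,107) and its knob at (250,106). Stamp a has its base at (344,232) and knob at (346,242); stamp b has its base at (343,262) and knob at (347,273). The handle runs from (348,136) to (347,210). Next, the base rectangles by colour mask.

```bash
cat >> h.py <<'E'
def base(i,c,T,win,z):
    u0,u1,v0,v1=win; h=cv2.cvtColor(i,cv2.COLOR_RGB2HSV)
    m=cv2.inRange(h,(10,60,185),(30,170,255)); k=np.zeros_like(m); k[v0:v1,u0:u1]=m[v0:v1,u0:u1]
    cs=cv2.findContours(k,cv2.RETR_EXTERNAL,cv2.CHAIN_APPROX_NONE)[0]; cs=[x for x in cs if len(x)>4]
    P=np.vstack(cs)[:,0]; w=np.array([onz(c,T,u,v,z)[:2] for u,v in P],np.float32)*1000
    (cx,cy),(a,b),an=cv2.minAreaRect(w)
    if a<b: an+=90
    return (round(cx,1),round(cy,1)),(round(max(a,b),1),round(min(a,b),1)),round((an+90)%180-90,1)
def knob(i,c,T,win,z):
    u0,u1,v0,v1=win; h=cv2.cvtColor(i,cv2.COLOR_RGB2HSV)
    m=cv2.inRange(h,(0,80,30),(8,255,130))|cv2.inRange(h,(170,80,30),(180,255,130)); k=np.zeros_like(m); k[v0:v1,u0:u1]=m[v0:v1,u0:u1]
    cs=max(cv2.findContours(k,cv2.RETR_EXTERNAL,cv2.CHAIN_APPROX_NONE)[0],key=cv2.contourArea)
    (u,v),r=cv2.minEnclosingCircle(cs); return (round(u,1),round(v,1),round(r,1)),(onz(c,T,u,v,z)*1e3).round(1)
E
python3 - <<'E'
from h import *
i,c,T=snap('wrist')
L=[(216,28,-160,168,.022),(291,12,-68,168,.068),(427,13,68,168,.068),(291,106,-68,75,.068),(420,111,68,75,.068),(295,306,-68,-168,.062),(406,304,68,-168,.062)]
w=[onz(c,T,u,v,z)[:2] for u,v,_,_,z in L]
th,t,r=fit2([(x/1e3,y/1e3) for _,_,x,y,_ in L],w); print(np.degrees(th),t,(r*1e3).round(1))
for n,wb,wk,zb,dz in [('home',(230,286,92,122),(236,264,92,120),.021,.0),('a',(320,368,216,244),(333,362,228,252),.024,.003),('b',(320,368,250,274),(333,362,258,288),.024,.003)]:
    print(n,base(i,c,T,wb,zb),knob(i,c,T,wk,.051+dz))
print([ (onz(c,T,u,v,.038)*1e3).round(1) for u,v in [(348,136),(347,210)]],[ (onz(c,T,u,v,.009)*1e3).round(1) for u,v in [(331,112),(364,112),(329,200),(365,200)]])
E
```

```text
5.260303653261372 [ 0.56290138 -0.11439748] [[-5.3  1.5]
 [-1.3  2.3]
 [ 3.5  4.3]
 [ 1.8 -4.7]
 [ 2.   1. ]
 [ 3.8 -0.7]
 [-4.5 -3.7]]
home ((442.2, -43.5), (57.0, 23.3), 2.4) ((251.7, 105.1, 10.2), array([441.8, -43.1,  51. ]))
a ((563.8, -192.1), (57.1, 23.1), 10.1) ((346.5, 238.5, 10.1), array([ 563.9, -190.5,   54. ]))
b ((569.2, -237.0), (57.6, 23.5), -0.3) ((345.6, 271.8, 12.4), array([ 568.2, -236.6,   54. ]))
[array([553.1, -67.4,  38. ]), array([ 562.6, -158.4,   38. ])] [array([531.8, -41. ,   9. ]), array([573. , -37.4,   9. ]), array([ 540.7, -155. ,    9. ]), array([ 589.6, -150.8,    9. ])]
```

send_rows([
  [22,-35,-30,0,50],
  [21.5,-34,-30,0,50],
  [0,0,-40,0,50],
  [0,0,-40,0,50],
  [0,0,-30,0,50],
  [0,0,-16,0,50],
  [0,0,-10,0,50],
  [0,0,0,0,50],
  [0,0,0,0,15],
  [0,0,0,0,15],
  [0,0,0,0,15],
  [0,0,0,0,15],
  [0,0,0,0,15],
], newtons=25)

```text
t: 2.85
tcp_pos: [0.5646, -0.1915, 0.0595]
ee_rot: [0.676, 0.737, 0.0, 0.002]
ft_force: [1.0, -1.2, 6.8]
opening: 0.0209
grasp_force: 24.5
```

send_rows([
  [0,0,10,0,15],
  [0,0,30,0,15],
  [0,0,40,0,15],
  [0,0,10,0,15],
  [-20,19,0,-1,15],
  [-35,33,0,-2,15],
  [-35,33,0,-2,15],
  [-20,19,0,-1,15],
  [-10,8,0,0,15],
  [0,0,0,0,15],
  [0,0,0,0,15],
])

```text
t: 3.95
tcp_pos: [0.4446, -0.0796, 0.1484]
ee_rot: [0.714, 0.7, 0.0, 0.001]
ft_force: [0.6, -1.2, -0.0]
opening: 0.0205
grasp_force: 24.6
```

```bash
python3 - <<'E'
from h import *
i,c,T=snap('wrist','w2.png')
E
```

```text
(no output)
```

View pics/w2.png

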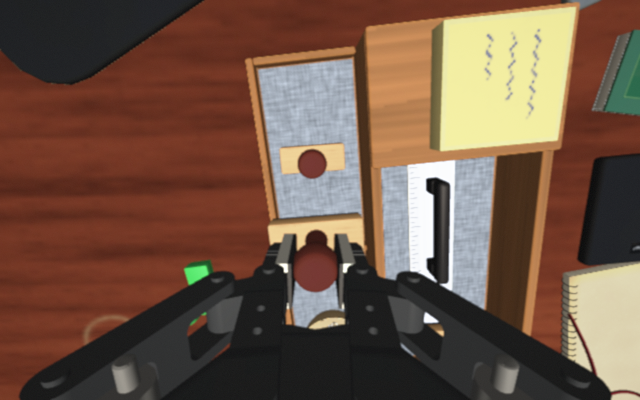

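Wrist view: stamp a is held upright, with its base at about (316,230) and level. Home is ahead at (312,160) with its ledge spot clear. I'll lower it.

send_rows([
  [0,0,-30,0,15],
  [0,0,-30,0,15],
  [0,0,-18,0,15],
  [0,0,-6,0,15],
  [0,0,-4,0,15],
  [0,0,-2,0,15],
  [0,0,0,0,15],
])

```text
t: 4.7
tcp_pos: [0.4442, -0.0793, 0.0587]
ee_rot: [0.714, 0.7, 0.0, 0.001]
ft_force: [-0.5, -0.8, -0.5]
opening: 0.0205
grasp_force: 24.6
```

send_rows([
  [0,0,-2,0,15],
  [0,0,-1,0,15],
  [0,0,0,0,15],
])

```text
t: 5.0
tcp_pos: [0.4451, -0.0793, 0.0564]
ee_rot: [0.714, 0.7, 0.001, 0.002]
ft_force: [0.2, 0.0, 7.0]
opening: 0.0204
grasp_force: 24.9
```

send_rows([
  [0,0,0,0,26],
  [0,0,0,0,40],
  [0,0,0,0,40],
  [0,0,0,0,40],
  [0,0,20,0,40],
  [0,0,40,0,40],
  [0,0,40,0,40],
  [24,-31,0,0,40],
  [26,-32,0,0,40],
  [25,-32,0,0,40],
  [25,-32,0,0,40],
  [23.5,-30,0,0,45],
  [0,0,0,0,45],
])

```text
t: 6.3
tcp_pos: [0.5692, -0.2399, 0.1542]
ee_rot: [0.715, 0.699, 0.0, 0.001]
ft_force: [-0.1, 0.1, -0.3]
opening: 0.0448
grasp_force: 0.0
```

```bash
python3 - <<'E'
from h import *
i,c,T=snap('wrist')
for z in (.054,): print(knob(i,c,T,(250,390,150,330),z)); print(np.array(proj(c,T,[.5685,-.2368,.054])))
cv2.imwrite('pics/w3.png',i[:,:,::-1])
i,c,T=snap('scene')
cv2.imwrite('pics/s3.png',cv2.resize(i[170:330,260:440,::-1],None,fx=3,fy=3))
E
```

```text
((314.0, 282.6, 50.8), array([ 566. , -311.6,   54. ]))
[315.03593139 202.67734758]
```

View pics/w3.png

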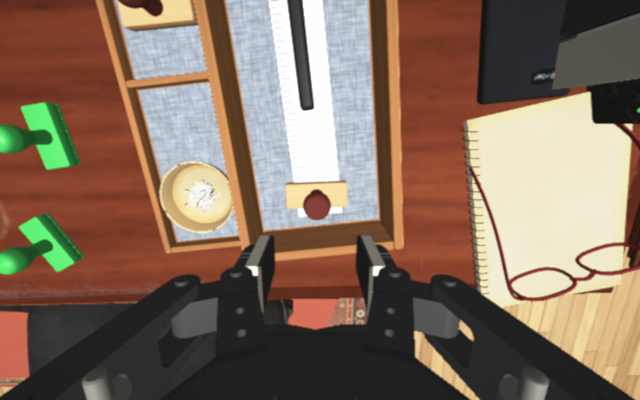

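Wrist view: only stamp b is left on the blade, with its knob at (316,204), which matches the prediction (315,203). Going down on it.

send_rows([
  [0,3,-30,0,45],
  [0,0,-34,0,45],
  [0,0,-20,0,45],
  [0,0,-10,0,45],
  [0,0,-2,0,45],
  [0,0,0,0,45],
  [0,0,0,0,15],
  [0,0,0,0,15],
  [0,0,0,0,15],
  [0,0,0,0,15],
  [0,0,0,0,15],
])

```text
t: 7.5
tcp_pos: [0.5682, -0.2335, 0.0605]
ee_rot: [0.714, 0.7, 0.001, 0.002]
ft_force: [0.4, 0.2, 6.4]
opening: 0.0205
grasp_force: 24.5
```

send_rows([
  [0,0,10,0,15],
  [0,0,30,0,15],
  [0,0,40,0,15],
  [0,0,15,0,15],
  [-12,21,0,0,15],
  [-24,42,0,1,15],
  [-25,45,0,1,15],
  [-25,45,0,1,15],
  [-22,40,0,1,15],
  [-14,25,0,0.3,15],
  [-6.6,10.3,0,0,15],
  [0,0,0,0,15],
  [0,0,0,0,15],
])

```text
t: 8.8
tcp_pos: [0.4405, -0.0079, 0.1544]
ee_rot: [0.687, 0.727, 0.0, 0.001]
ft_force: [0.2, -0.5, -0.0]
opening: 0.0203
grasp_force: 24.6
```

```bash
python3 - <<'E'
from h import *
s=arm.observe(); X=R.from_quat(s['ee_rot']).as_matrix()[:,0]; print(s['tcp_pos'],np.degrees(np.arctan2(X[1],X[0])))
i,c,T=snap('wrist')
print(base(i,c,T,(240,400,200,250),s['tcp_pos'][2]-.0595+.024))
E
```

```text
[ 0.44051476 -0.00790847  0.1544014 ] 93.19326454420315
((450.4, 0.4), (80.2, 31.2), 3.2)
```

send_rows([
  [0,0,-30,0,15],
  [0,0,-34,0,15],
  [0,0,-20,0,15],
  [0,0,-6,0,15],
  [0,0,-4,0,15],
  [0,0,-2,0,15],
  [0,0,0,0,15],
])

```text
t: 9.55
tcp_pos: [0.4407, -0.0075, 0.0588]
ee_rot: [0.687, 0.727, 0.0, 0.001]
ft_force: [0.2, 0.2, -1.8]
opening: 0.0206
grasp_force: 24.6
```

send_rows([
  [0,0,-1.5,0,15],
  [0,0,-1,0,15],
  [0,0,0,0,15],
])

```text
t: 9.85
tcp_pos: [0.442, -0.0073, 0.0573]
ee_rot: [0.687, 0.727, 0.002, 0.002]
ft_force: [0.5, 1.1, 8.1]
opening: 0.0204
grasp_force: 24.8
```

send_rows([
  [0,0,0,0,26],
  [0,0,0,0,40],
  [0,0,0,0,40],
  [0,0,0,0,40],
  [0,0,20,0,40],
  [0,0,40,0,40],
  [0,0,40,0,40],
  [30,-30,25,0,40],
  [30,-30,25,0,40],
  [30,-30,20,1,40],
  [0,-25,20,1,40],
  [0,0,0,0,40],
  [0,0,0,0,40],
])

```text
t: 11.15
tcp_pos: [0.5295, -0.1223, 0.2452]
ee_rot: [0.675, 0.738, 0.0, -0.0]
ft_force: [-1.1, 0.2, 0.7]
opening: 0.0397
grasp_force: 0.0
```

```bash
python3 - <<'E'
from h import *
i,c,T=snap('wrist','w4.png')
for p in [(.4446,-.0785,.021),(.4398,-.0085,.021),(.4422,-.0435,.021)]: print(np.array(proj(c,T,p)).round())
E
```

```text
[250. 137.]
[247.  74.]
[248. 106.]
```

View pics/w4.png

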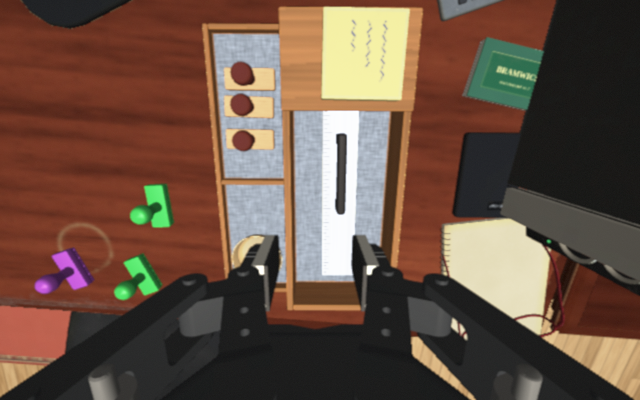

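Wrist view: the three stamps stand upright in one row at (249,78), (248,106) and (250,139). The handle runs from (342,134) to (341,213), and the ruler's right end is at about (338,275). Next I'll measure both.

```bash
python3 - <<'E'
from h import *
i,c,T=snap('wrist')
for w in [(218,280,64,93),(218,280,93,121),(218,280,124,154)]: print(base(i,c,T,w,.021))
g=cv2.cvtColor(i,cv2.COLOR_RGB2GRAY); m=np.zeros_like(g); m[125:222,325:358]=(g[125:222,325:358]<70)*255
cs=max(cv2.findContours(m,0,1)[0],key=cv2.contourArea); print(cv2.boundingRect(cs))
w=np.array([onz(c,T,*p[0],.037)[:2] for p in cs],np.float32)*1000; print(cv2.minAreaRect(w))
h=cv2.inRange(i,(215,215,215),(255,255,255)); k=np.zeros_like(h); k[105:282,315:365]=h[105:282,315:365]
P=np.vstack([x for x in cv2.findContours(k,0,1)[0] if len(x)>5]); w=np.array([onz(c,T,*p[0],.009)[:2] for p in P],np.float32)*1000; print(cv2.minAreaRect(w))
E
```

```text
((442.4, -13.1), (57.4, 23.2), 4.0)
((442.0, -43.7), (56.9, 23.5), 3.2)
((444.6, -80.8), (57.5, 22.6), 5.2)
(337, 135, 10, 80)
((558.2631225585938, -112.46131896972656), (9.579848289489746, 95.75564575195312), 5.579979419708252)
((563.0741577148438, -149.68362426757812), (44.74199676513672, 223.89610290527344), 5.674887180328369)
```

send_rows([
  [15,5,-30,0,36],
  [14.3,5,-40,0.3,36],
  [0,0,-40,0,36],
  [0,0,-40,0,36],
  [0,0,-30,0,36],
  [0,0,-17,0,36],
  [0,0,-6,0,36],
  [0,0,-4,0,36],
  [0,0,0,0,36],
  [0,0,0,0,36],
])

```text
t: 12.25
tcp_pos: [0.5597, -0.1122, 0.0397]
ee_rot: [0.672, 0.74, 0.0, 0.001]
ft_force: [0.1, -0.7, 0.8]
opening: 0.036
grasp_force: 0.0
```

send_rows([
  [0,0,-1.5,0,36],
  [0,0,0,0,6],
  [0,0,0,0,6],
  [0,0,0,0,6],
  [0,0,0,0,6],
  [0,0,0,0,6],
], newtons=25)

```text
t: 12.85
tcp_pos: [0.5594, -0.1123, 0.0376]
ee_rot: [0.672, 0.74, 0.0, 0.001]
ft_force: [-1.0, -0.3, 5.5]
opening: 0.0118
grasp_force: 26.0
```

send_rows([
  [0,0,10,0,6],
  [0,0,20,0,6],
  [0,0,15,0,6],
  [0,0,0,0,6],
])

```text
t: 13.25
tcp_pos: [0.5603, -0.1126, 0.0842]
ee_rot: [0.672, 0.74, 0.001, 0.002]
ft_force: [1.1, -0.1, -1.3]
opening: 0.0115
grasp_force: 25.2
```

```bash
python3 - <<'E'
from h import *
s=arm.observe(); print(s['tcp_pos'],s['ft_force'],s['wrist_torque'])
i,c,T=snap('wrist'); cv2.imwrite('pics/w5.png',i[:,:,::-1])
i,c,T=snap('side'); cv2.imwrite('pics/s5.png',cv2.resize(i[160:320,250:430,::-1],None,fx=4,fy=3.7))
E
```

```text
[ 0.5603389  -0.11257331  0.08418978] [ 1.13310992 -0.11229241 -1.34945137] [-0.0586008  -0.02858629 -0.00516442]
```

View pics/s5.png

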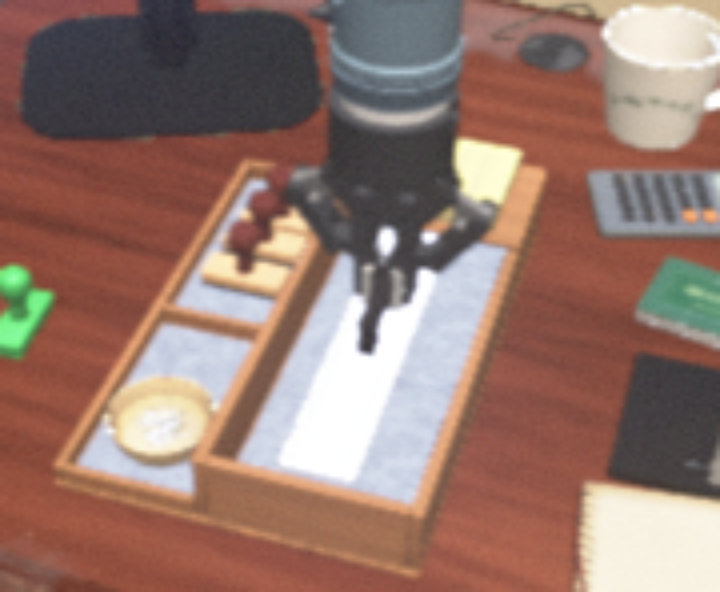

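Side crop: the ruler hangs from the gripper about 45 mm up, its right end at about (329,287) in the full image. The stamps are standing. Next I'll raise it so the roof edge tilts it.

send_rows([
  [0,0,4,0,6],
  [0,0,4,0,6],
  [0,0,3,0,6],
  [0,0,3,0,6],
])

```text
t: 13.75
tcp_pos: [0.5581, -0.1115, 0.0953]
ee_rot: [0.672, 0.74, -0.0, -0.001]
ft_force: [1.2, 1.7, -5.1]
opening: 0.0118
grasp_force: 24.4
```

```bash
cat >> h.py <<'E'
def rend(show=None):
    s=arm.observe(); i,c,T=snap('side')
    h=cv2.inRange(i,(205,205,205),(255,255,255)); k=np.zeros_like(h); k[225:345,300:372]=h[225:345,300:372]
    n,l,st,_=cv2.connectedComponentsWithStats(k); j=1+st[1:,4].argmax()
    P=np.argwhere(l==j)[:,::-1]; P=np.array([p for p in P]); hull=cv2.convexHull(P.astype(np.int32))[:,0]
    box=cv2.boxPoints(cv2.minAreaRect(P.astype(np.int32))); b=box[np.argsort(-box[:,1])[:2]]
    u,v=b.mean(0); o,d=ray(c,T,u,v)
    # intersect with vertical plane holding the ruler's length axis
    p=np.array(s['tcp_pos']); n=np.array([np.cos(np.radians(5.5)),np.sin(np.radians(5.5)),0]); t=n@(p-o)/(n@d); q=o+d*t
    a=np.array([np.sin(np.radians(5.5)),-np.cos(np.radians(5.5)),0]); r=a@(q-p)
    print('tcp',p.round(4),'f',np.round(s['ft_force'],1),'tq',np.round(s['wrist_torque'],2),'pix',u.round(1),v.round(1),'end',q.round(4),'along',r.round(4),'st',st[j].tolist())
    if show: cv2.imwrite('pics/'+show,cv2.resize(i[160:320,250:430,::-1],None,fx=4,fy=3.7))
E
python3 -c "
from h import *
rend('s6.png')"
```

```text
tcp [ 0.5581 -0.1115  0.0953] f [ 1.2  1.7 -5.1] tq [ 0.13 -0.02  0.02] pix 330.8 291.1 end [ 0.5702 -0.2377  0.0107] along 0.1268 st [311, 228, 61, 68, 1901]
```

send_rows([
  [0,0,3,0,6],
  [0,0,3,0,6],
  [0,0,0,0,6],
])

```text
t: 14.1
tcp_pos: [0.5588, -0.1123, 0.1023]
ee_rot: [0.672, 0.74, -0.0, 0.0]
ft_force: [-0.5, 1.1, -4.7]
opening: 0.0115
grasp_force: 24.4
```

```bash
sed -i 's/    print(.tcp.,p/    t2=(0.149-a@(o-p))\/(a@d); print("along150:",(o+d*t2).round(4)); print("tcp",p/' h.py
python3 -c "
from h import *
rend('s6.png')"
```

```text
along150: [ 0.5793 -0.26    0.0407]
tcp [ 0.5588 -0.1123  0.1023] f [-0.5  1.1 -4.7] tq [-0.03  0.21  0.02] pix 330.8 291.1 end [ 0.571  -0.2397  0.0134] along 0.128 st [311, 226, 61, 70, 2034]
```

View pics/s6.png

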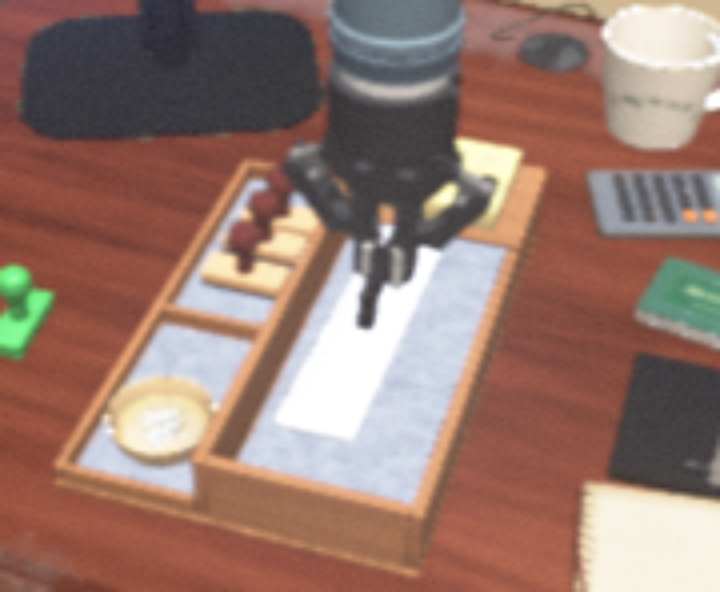

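```bash
cat > e.py <<'E'
from h import *
import sys
def endz(u,v,al=.149):
    s=arm.observe(); i,c,T=snap('side'); o,d=ray(c,T,u,v); p=np.array(s['tcp_pos']); a=np.array([np.sin(.096),-np.cos(.096),0])
    t=(al-a@(o-p))/(a@d); return (o+d*t).round(4)
print(endz(*map(float,sys.argv[1:3])))
E
python3 e.py 328.3 276.2; python3 e.py 329 287.3
```

```text
[ 0.5733 -0.2606  0.0896]
[ 0.5751 -0.2605  0.0526]
```

send_rows([
  [0,0,3,0,6],
  [0,0,0,0,6],
  [0,0,-4,0,6],
  [0,0,0,0,6],
  [1.4,-15,0,0,6],
  [0,0,0,0,6],
])

```text
t: 14.85
tcp_pos: [0.5613, -0.1294, 0.1016]
ee_rot: [0.673, 0.74, -0.0, 0.001]
ft_force: [0.2, 0.9, -1.1]
opening: 0.0118
grasp_force: 24.9
```

```bash
python3 -c "
from h import *
rend('s7.png')"
```

```text
along150: [ 0.586  -0.2767  0.0631]
tcp [ 0.5613 -0.1294  0.1016] f [ 0.2  0.9 -1.1] tq [ 0.01 -0.02 -0.  ] pix 330.8 291.1 end [ 0.5722 -0.2426  0.0173] along 0.1137 st [311, 227, 61, 69, 1903]
```

View pics/s7.png

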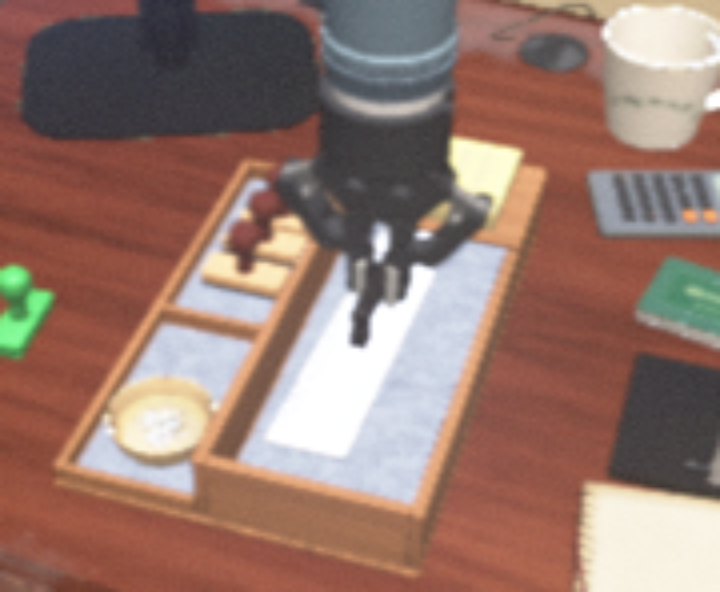

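Side crop: the right end is now at about (326.8,280.8), and the force is down to roughly the ruler's weight, so the blade is off the roof. That was the tenth picture, so from here I use numbers only.

```bash
python3 e.py 326.75 280.8
```

```text
[ 0.5765 -0.2768  0.0932]
```

send_rows([
  [1.4,-15,0,0,6],
  [1.9,-20,1,0,6],
  [1.9,-20,2,0,6],
  [1.9,-20,2,0,6],
  [1,-12,2,0,6],
  [0,0,0,0,6],
], newtons=40)

```text
t: 15.55
tcp_pos: [0.5689, -0.2164, 0.1085]
ee_rot: [0.673, 0.739, 0.0, 0.001]
ft_force: [-0.2, 0.5, -0.3]
opening: 0.0109
grasp_force: 45.6
```

send_rows([
  [0,0,8,0,6],
  [0,0,16,0,6],
  [0,0,20,0,6],
  [0,0,20,0,6],
  [0,0,20,0,6],
  [0,0,16,0,6],
  [0,0,8,0,6],
  [0,0,4,0,6],
  [0,0,0,0,6],
  [0,0,0,0,6],
])

```text
t: 16.55
tcp_pos: [0.568, -0.2137, 0.2192]
ee_rot: [0.672, 0.74, -0.0, -0.001]
ft_force: [0.2, 0.7, -1.8]
opening: 0.0111
grasp_force: 45.6
```

```bash
python3 - <<'E'
from h import *
s=arm.observe(); p=np.array(s['tcp_pos']); print(p,s['ft_force'],s['wrist_torque'],s['opening'],s['grasp_force'])
for name in ('side','scene'):
    i,c,T=snap(name)
    a=np.array([np.sin(.096),-np.cos(.096),0]); b=np.array([np.cos(.096),np.sin(.096),0])
    m=cv2.inRange(i,(195,195,195),(255,255,255))
    # white pixels near the projected ruler: sample along the ruler's ends
    z0=p[2]-.0346
    for tilt in (4,8,12):
        e=[p*[1,1,0]+[0,0,z0]+sg*.15*(a*np.cos(np.radians(tilt))+[0,0,np.sin(np.radians(tilt))]) for sg in (1,-1)]
        print(name,tilt,[np.round(proj(c,T,q)).tolist() for q in e])
    u,v=map(int,proj(c,T,p*[1,1,0]+[0,0,z0]+.1*a+[0,0,.012]))
    n,l,st,_=cv2.connectedComponentsWithStats(m); j=l[v,u]; print(u,v,j,st[j].tolist())
    if j: 
        Q=np.argwhere(l==j)[:,::-1]; print('lowest',Q[Q[:,1]>=Q[:,1].max()-1].mean(0),'left',Q[Q[:,0]==Q[:,0].min()].mean(0),'right',Q[Q[:,0]==Q[:,0].max()].mean(0))
E
```

```text
[ 0.56795013 -0.21371477  0.21919582] [ 0.18092394  0.6664553  -1.82028614] [-0.00784591 -0.06282302  0.02904753] 0.011091106950046677 45.58473229408264
side 4 [[311.0, 279.0], [352.0, 194.0]]
side 8 [[311.0, 274.0], [352.0, 198.0]]
side 12 [[312.0, 270.0], [351.0, 202.0]]
319 259 54 [282, 215, 94, 81, 3868]
lowest [350.33333333 294.22222222] left [282. 263.] right [375. 228.]
scene 4 [[435.0, 235.0], [362.0, 179.0]]
scene 8 [[435.0, 231.0], [362.0, 183.0]]
scene 12 [[435.0, 227.0], [362.0, 186.0]]
421 222 15 [358, 182, 86, 50, 871]
lowest [430.88888889 230.22222222] left [358.  185.5] right [443.  225.5]
```

The scene camera puts the tilt near 8°, so the ends are at roughly 0.16 m and 0.20 m. The force on the tool is just the ruler's weight. Handing in.

```bash
python3 -c "
from h import *
print(sign_off())"
```

```text
the job is handed in; nothing more can be done
None
```

The job is handed in, though `sign_off()` returned no verdict: the last look at the stamps showed all three upright in one row on the left ledge (gaps about 7 and 14 mm), and the ruler is held handle up, tilted about 8°, with its lower end about 16 cm above the desk.

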